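# Stack the water-test set on its stand

## Task

Put the water-test set away on the round aluminium stand, one piece at a time from the bottom up: the large black disc centred on the stand, the small black disc on top of it, the clear dish on the small disc, and last the white measuring cup upright inside the dish. Keep the pile straight and let everything go; leave the two dropper bottles and the foil sachet where they are.

Things in the scene. Friction and masses are not known exactly. Their poses are not given: they have to be found in the camera images.
- stand: low round aluminium stand, fixed, on the grey mat: foot 72 mm across, flat round top 64 mm across and 14 mm above its origin. Origin: centre of its underside, z up. The mat lies 3 mm thick on the worktop; everything listed stands on it at the start.
- rotor_disc_1: the large black rotor disc, solid and flat, 49 mm in diameter, 12 mm high, with a ring of pale dots on top. Origin: centre of its underside, z up.
- rotor_disc_2: the small black rotor disc, solid and flat, 40 mm in diameter, 12 mm high, with a ring of pale dots on top. Origin: centre of its underside, z up.
- sample_dish: clear ribbed round dish, open at the top, 48 mm in diameter at the rim (44 mm at the foot), 17 mm high, wall about 3 mm, inner floor 3 mm above its foot. Origin: centre of its underside, z up.
- scoop_cup: white tapered measuring cup, open at the top, 45 mm in diameter at the rim, 32 mm at the foot, 30 mm high. Nested in the dish its foot stands 3 to 5 mm above the dish's underside, so about 13 mm or more of it rises above the dish's rim: hold it by the top 12 mm, or the fingers meet the dish. Origin: centre of its underside, z up.
- dropper_2: white dropper bottle with a pointed cap, 28 mm across, 76 mm high, loose; to be left alone. Origin: centre of its underside, z up.
- dropper_3: smaller white dropper bottle with a pointed cap, 24 mm across, 70 mm high, loose; to be left alone. Origin: centre of its underside, z up.
- pouch_2: crumpled foil sachet, 56 x 52 mm, 24 mm high, loose; to be left alone. Origin: centre of its underside, z up.

How it is judged (in metres and radians):
On the way, in this order (a step that is already met when the one before it is completed fails the run):
1. the large disc lies flat on the stand, let go (horizontal distance between rotor_disc_1 and stand below 0.01 m and z of rotor_disc_1 in the frame of stand between 0.011 and 0.017 m and angle between rotor_disc_1's own z axis and vertical below 0.12 rad and contact force between the fingers and rotor_disc_1 below 0.3 N), for 0.2 s.
2. the small disc lies flat on the large disc, let go (horizontal distance between rotor_disc_2 and rotor_disc_1 below 0.01 m and z of rotor_disc_2 in the frame of rotor_disc_1 between 0.009 and 0.015 m and angle between rotor_disc_2's own z axis and vertical below 0.12 rad and contact force between the fingers and rotor_disc_2 below 0.3 N), for 0.2 s.
3. the clear dish stands on the small disc, let go (horizontal distance between sample_dish and rotor_disc_2 below 0.01 m and z of sample_dish in the frame of rotor_disc_2 between 0.009 and 0.015 m and angle between sample_dish's own z axis and vertical below 0.12 rad and contact force between the fingers and sample_dish below 0.3 N), for 0.2 s.
4. the white cup stands nested in the clear dish, let go (horizontal distance between scoop_cup and sample_dish below 0.008 m and z of scoop_cup in the frame of sample_dish between 0 and 0.01 m and angle between scoop_cup's own z axis and vertical below 0.12 rad and contact force between the fingers and scoop_cup below 0.3 N), for 0.2 s.
At the end, for the whole second after the job is handed in: Large disc on the stand, small disc on it, dish on that, each centred within 10 mm; cup in the dish, within 8 mm of its axis, foot under 10 mm above the dish's underside; all within 0.12 rad of level, released, at rest. Dropper bottles and sachet within 30 mm of where they stood, not knocked over (horizontal distance between rotor_disc_1 and stand below 0.01 m and z of rotor_disc_1 in the frame of stand between 0.011 and 0.017 m and angle between each of rotor_disc_1, rotor_disc_2, sample_dish, scoop_cup's own z axis and vertical below 0.12 rad and horizontal distance between rotor_disc_2 and rotor_disc_1 below 0.01 m and z of rotor_disc_2 in the frame of rotor_disc_1 between 0.009 and 0.015 m and horizontal distance between sample_dish and rotor_disc_2 below 0.01 m and z of sample_dish in the frame of rotor_disc_2 between 0.009 and 0.015 m and horizontal distance between scoop_cup and sample_dish below 0.008 m and z of scoop_cup in the frame of sample_dish between 0 and 0.01 m and linear speed of each of rotor_disc_1, rotor_disc_2, sample_dish, scoop_cup below 0.02 m/s); the robot touches nothing.
It fails at once if a dropper bottle or the foil sachet is pushed more than 30 mm from its place or knocked over (distance of any of dropper_2, dropper_3, pouch_2 from where it was at the start of the episode above 0.03 m or angle between any of dropper_2, dropper_3, pouch_2's own z axis and vertical above 0.6 rad).
It also fails if it takes over 106 s, if anything falls off the work surface, if the arm or the gripper's body presses on something with over 40 N, if the wrist force passes 120 N, or if a joint passes its speed limit or range.

## Robot

A 6-joint arm with a two-finger parallel gripper is mounted at the origin on the work surface; the furniture and walls round the work are solid. World frame = base frame: x ahead of the robot, y to its left, z up, the work surface at z = 0. Lengths are in mm, angles in rad, forces in N, time in s.
With the tool pointing down it reaches from about 350 to 775 mm from the base axis. Payload 7.3 kg.
Tool frame: the origin (TCP) lies midway between the tips of the shut fingers; the grasp point (between the pads) lies 19 mm behind it; z points along the fingers, y is the line along which they close (so a half turn about z gives the same grasp; the last joint's range is limited). The gripper opens to 92 mm and grips with 3 to 60 N. Pads are 19 mm wide; open, the fingers measure 130 mm over their backs; the gripper's body (75 mm by 190 mm) begins 47 mm behind the grasp point.
Start: joints at [1.105, 0.342, 1.524, -0, 1.275, -0.146], TCP at [165.033, 498.406, 226.741] pointing down, gripper open.
Joint ranges: [-2.53, 2.53], [-0.77, 2.02], [0.04, 2.7], [-1, 4.14], [0.28, 2.66], [-3.11, 3.11]. Speed limits (rad/s): [2.57, 2.57, 3.14, 3.14, 3.14, 3.14].

## Interface

Orientations are given as [roll, pitch, yaw] about the fixed x, y, z axes, in that order (R = Rz(yaw) Ry(pitch) Rx(roll)).
In Python, from plant import bot gives the robot as it stands. The module is installed in compiled form; this text tells all that it offers.
- The arm moves only by the shell command python3 -m crank 'ROWS' [OPENING]. ROWS is JSON, a list of rows, each a list of 6 numbers: the shift along the tool's x, y, z in m, then the turn, a rotation vector about the tool's x, y, z in rad. In form: [[dx, dy, dz, wx, wy, wz], ...]. A call has 1 to 5 rows; each row shifts and turns the commanded pose from where the row before left it, along the tool's axes as they then stand; what a row does not reach is not made up. A row lasts 1/8 s, in which the tool goes at most 62.5 mm and 10.7 degrees, less where a joint would pass 70% of its speed; a pose out of reach is approached as far as the arm can. A call is refused whole if a number of a shift passes 0.0625 or a number of a turn 0.188, either way. A call with a gripper value outside its range is refused whole. OPENING is the opening in per cent of the stroke, from 0 (shut) to 100 (fully open), set as the call begins (- or left out, the last holds). The fingers move at their own pace and stop on an object; the grip force is fixed at half the most. Time passes only in rows, so rows that do not move let the fingers close. It gives the time, the measured TCP pose, the force, the opening and the grip force at its end, in the units of the state.
- bot.get_obs(): the state, without advancing time (a new reading comes with each control period).
- bot.capture(name): name is "scene" or "top"; returns a dict with "color" (400x640x3 uint8, blue, green, red), "fov_y" (degrees; the focal length in pixels is half the picture's height over the tangent of half this angle, whatever the lens; pixels are square), "cx", "cy" (the principal point, pixels), "extrinsics" (4x4, takes a point from world to camera coordinates). Camera axes: x right, y up, looking along -z (the intrinsics and any distortion apply to the point x, -y, -z); pixel columns grow to the right and rows downward; lengths in mm; the calibration is good to about 2 mm. A picture is of the moment at which its call begins. There is no depth.
- bot.close_job(): hands the job in; it is judged then, once.
The state is a dict: "time": time; "joint_positions": joint angles; "dq": joint speeds; "tau": joint torques, N m; "tool_pos": TCP position; "tcp_rot": TCP orientation; "contact_force": force on the tool from outside, world axes, zero at the start; "moment": the same for the moment, N m; "grip_width": finger opening in mm; "finger_force": force on a finger pad.
Only numpy, scipy, OpenCV 4.12 (cv2) and the standard library are available. Lean on these libraries where they do the work, as an engineer would, in place of code of your own. Each camera call takes 0.05 s, during which the arm holds its last target. There are 200 camera calls.

## Working session

There is one attempt and no reset: what is moved stays moved. The work goes in short steps, Python scripts to look and compute and a shell command to move; the robot and the scene stay as the last step left them, time stands still between calls to the robot, and variables do not carry over. Pictures are saved under pics/ and viewed, at most 14 in all, crops included, and the job is handed in when it is done.

```bash
mkdir -p pics; python3 - <<'E'
from plant import bot
import cv2,numpy as np
print(bot.get_obs())
for n in("scene","top"):
    c=bot.capture(n); cv2.imwrite(f"pics/{n}0.png",c["color"]); print(n,c["fov_y"],c["cx"],c["cy"],np.round(c["extrinsics"],4).tolist(),[k for k in c])
E
```

```text
{'time': 0.0, 'joint_positions': array([ 1.10501640e+00,  3.42717384e-01,  1.52502526e+00, -2.23505255e-06,
        1.27541771e+00, -1.46003246e-01]), 'dq': array([ 6.27191230e-04, -1.80762782e-03, -5.57272425e-04, -8.44486017e-04,
        1.71518867e-03, -7.55469130e-05]), 'tau': array([-1.28768079e-04, -4.31238627e+01, -2.44219798e+01,  7.17758643e-02,
        5.57766692e-02, -1.29798273e-04]), 'tool_pos': array([164.82774816, 498.01463177, 226.0448692 ]), 'tcp_rot': array([-3.14004132e+00, -2.25962760e-04,  2.82181644e+00]), 'contact_force': array([ 0.18444963,  0.13937111, -0.4375664 ]), 'moment': array([ 0.01306488, -0.01840874, -0.01536934]), 'finger_force': 0.0, 'grip_width': 92.023326014978}
scene 48.62731428447373 321.98815579701755 199.49167055349315 [[0.8814, -0.4723, -0.0027, -457.6856], [0.2796, 0.5171, 0.809, -162.4404], [-0.3807, -0.7138, 0.5878, -687.2271], [0.0, 0.0, 0.0, 1.0]] ['color', 'fov_y', 'cx', 'cy', 'extrinsics']
top 51.20492686331363 315.10826635644827 203.70882940796787 [[0.0245, -0.9993, 0.0277, -37.5283], [0.9912, 0.0279, 0.1296, -502.6624], [-0.1303, 0.0243, 0.9912, -847.6928], [0.0, 0.0, 0.0, 1.0]] ['color', 'fov_y', 'cx', 'cy', 'extrinsics']
```

View pics/scene0.png

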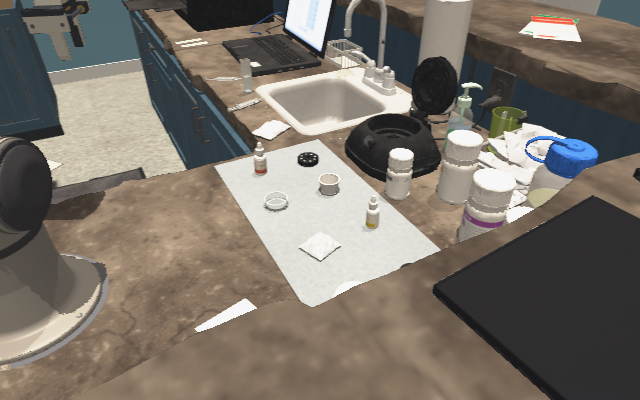

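View pics/top0.png

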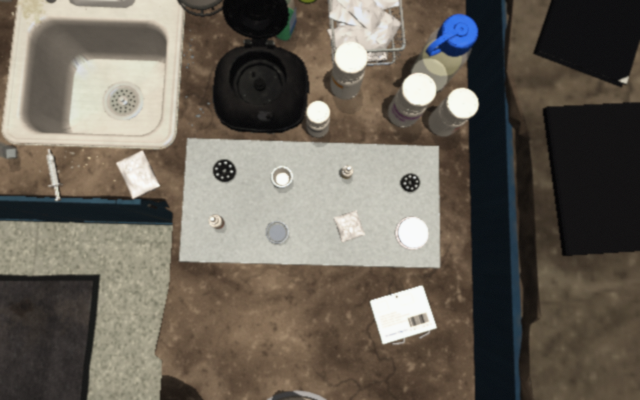

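The scene view shows the mat with a large disc, cup, dish, droppers and sachet. In the top view the large disc is about (224,170), cup (282,177), dish (277,232), small disc (410,183), stand (412,233), droppers (347,172) and (216,221), sachet (349,226). I'll enlarge the mat for closer readings.

```bash
python3 - <<'E'
import cv2
i=cv2.imread("pics/top0.png")[140:260,195:445]
cv2.imwrite("pics/topc.png",cv2.resize(i,None,fx=3.2,fy=3.2,interpolation=cv2.INTER_CUBIC))
E
```

```text
(no output)
```

View pics/topc.png

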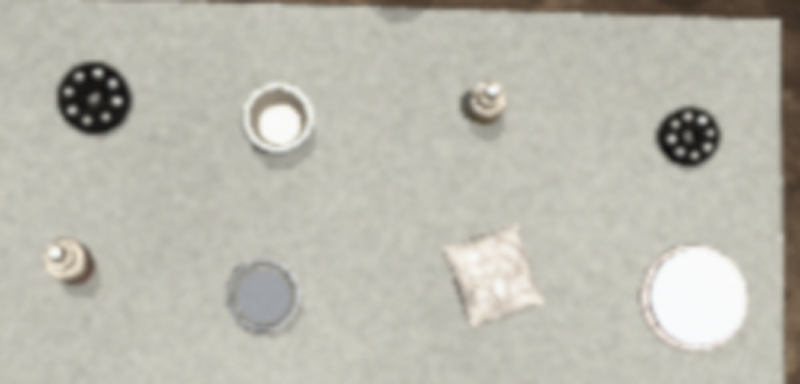

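The crop shows (crop pixels): large disc (94.5,98), cup rim (279,118), small disc (688,136), dish (263,297), stand top (696,297), droppers (485,102)/(68,262), sachet (495,276). The scene view serves as a cross-check.

```bash
cat > h.py <<'E'
import numpy as np
from plant import bot
def p2w(c,u,v,z):
    f=200/np.tan(np.radians(c["fov_y"]/2)); E=np.array(c["extrinsics"]); R=E[:3,:3]; o=-R.T@E[:3,3]
    d=R.T@np.array([(u-c["cx"])/f,-(v-c["cy"])/f,-1]); return o+d*(z-o[2])/d[2]
def w2p(c,P):
    f=200/np.tan(np.radians(c["fov_y"]/2)); E=np.array(c["extrinsics"]); q=E[:3,:3]@P+E[:3,3]
    return np.array([c["cx"]-f*q[0]/q[2], c["cy"]+f*q[1]/q[2]])
E
python3 - <<'E'
from h import *
c=bot.capture("top"); s=bot.capture("scene")
for n,x,y,z in [("d1",94.5,98,15),("cup",279,118,33),("d2",688,136,15),("dish",263.5,297,18),("stand",696,297,17),("drop_a",487,100,60),("drop_b",67,258,60),("pouch",495,276,15),("matTR",780,18,3),("matTL",0,0,3)]:
    P=p2w(c,195+x/3.2,140+y/3.2,z); print(n,P.round(1),w2p(s,P).round(1))
P=[p2w(c,195+x/3.2,140+297/3.2,17) for x in(644,748)]; print(np.linalg.norm(P[0]-P[1]))
E
python3 -c "
import cv2
i=cv2.imread('pics/scene0.png')[135:265,205:445]
cv2.imwrite('pics/sc.png',cv2.resize(i,None,fx=3.2,fy=3.2,interpolation=cv2.INTER_CUBIC))"
```

```text
d1 [572.5 173.1  15. ] [306.9 156.4]
cup [559.   47.1  33. ] [328.2 177.8]
d2 [ 558.4 -230.7   15. ] [409.4 268.7]
dish [440.9  54.   18. ] [274.6 197.8]
stand [ 448.6 -235.    17. ] [353.7 293.7]
drop_a [569.6 -88.4  60. ] [369.2 199.7]
drop_b [459.8 176.   60. ] [258.9 150.4]
pouch [ 459.2 -100.1   15. ] [318.8 241.2]
matTR [ 646.6 -299.1    3. ] [478.3 282. ]
matTL [641.9 243.9   3. ] [319.2 141.1]
70.16905812338481
```

View pics/sc.png

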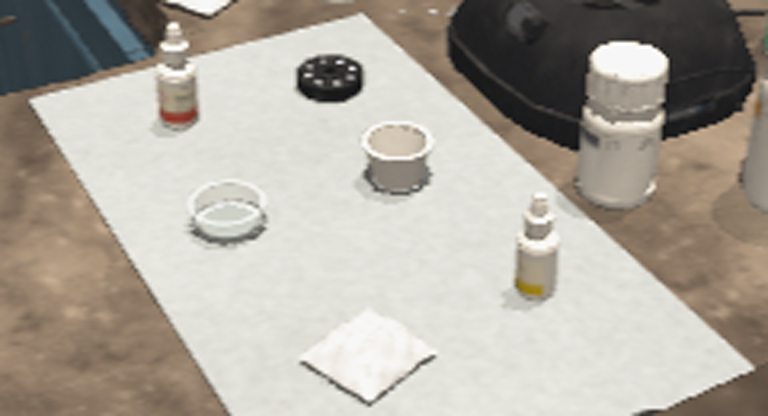

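Scene-view readings agree with the top-view projections within 1–2.5 px (a few mm). The stand and small disc are hidden there by the raised bar. I'll turn to close along world y and go above the large disc.

```bash
python3 -m crank '[[0,0,0,0,0,-0.16],[0,0,0,0,0,-0.16],[0,0,0,0,0,0]]' 100
python3 -m crank '[[-0.0407,-0.0325,0,0,0,0],[-0.0407,-0.0325,0,0,0,0],[-0.0407,-0.0325,0,0,0,0],[-0.0407,-0.0325,0,0,0,0],[-0.0407,-0.0325,0,0,0,0]]'
python3 -m crank '[[-0.0407,-0.0325,0,0,0,0],[-0.0407,-0.0325,0,0,0,0],[-0.0407,-0.0325,0,0,0,0],[-0.0407,-0.0325,0,0,0,0],[-0.0407,-0.0325,0,0,0,0]]'
python3 -m crank '[[0,0,0,0,0,0],[0,0,0,0,0,0]]'
```

```text
time: 0.57
tool_pos: [165.0, 498.3, 226.6]
tcp_rot: [-3.141, -0.0, 3.14]
contact_force: [-0.3, 0.5, 0.4]
grip_width: 91.5
finger_force: 0.0
time: 1.2
tool_pos: [369.7, 334.8, 226.8]
tcp_rot: [3.141, 0.0, 3.138]
contact_force: [-0.1, -0.0, 0.2]
grip_width: 92.0
finger_force: 0.0
time: 1.82
tool_pos: [573.3, 172.2, 226.6]
tcp_rot: [3.141, -0.0, 3.138]
contact_force: [1.0, 0.1, -0.1]
grip_width: 91.7
finger_force: 0.0
time: 2.08
tool_pos: [571.6, 173.7, 226.3]
tcp_rot: [3.141, -0.001, 3.139]
contact_force: [-0.7, -0.2, 0.3]
grip_width: 91.7
finger_force: 0.0
```

```bash
python3 -m crank '[[0,0,0.05,0,0,0],[0,0,0.05,0,0,0],[0,0,0.05,0,0,0],[0,0,0.04,0,0,0],[0,0,0.015,0,0,0]]'
python3 -m crank '[[0,0,0.01,0,0,0],[0,0,0.005,0,0,0],[0,0,0,0,0,0]]'
python3 -m crank '[[0,0,0,0,0,0],[0,0,0,0,0,0],[0,0,0,0,0,0],[0,0,0,0,0,0],[0,0,0,0,0,0]]' 0
python3 -m crank '[[0,0,0,0,0,0],[0,0,0,0,0,0],[0,0,0,0,0,0]]' 0
python3 - <<'E'
from h import *
import cv2
s=bot.capture("scene"); cv2.imwrite("pics/g1.png",cv2.resize(s["color"][90:220,210:410],None,fx=3.5,fy=3.5))
E
```

```text
time: 2.7
tool_pos: [569.8, 174.5, 19.9]
tcp_rot: [-3.141, -0.004, -3.141]
contact_force: [0.7, 0.8, 0.4]
grip_width: 91.9
finger_force: 0.0
time: 3.08
tool_pos: [572.6, 173.7, 7.6]
tcp_rot: [3.141, 0.001, -3.141]
contact_force: [0.3, 0.3, -0.2]
grip_width: 92.1
finger_force: 0.0
time: 3.7
tool_pos: [572.1, 173.5, 6.7]
tcp_rot: [3.142, -0.0, -3.141]
contact_force: [0.7, -0.3, 0.2]
grip_width: 46.9
finger_force: 30.2
time: 4.08
tool_pos: [572.1, 173.5, 6.7]
tcp_rot: [3.142, 0.0, -3.141]
contact_force: [-0.0, 0.4, -0.1]
grip_width: 46.4
finger_force: 29.9
```

View pics/g1.png

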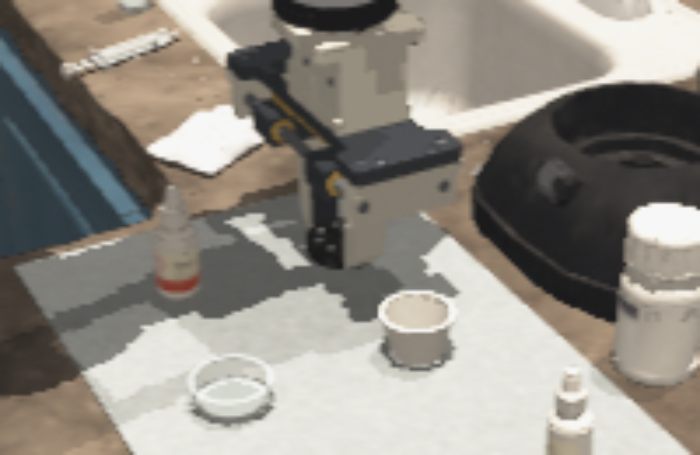

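The gripper has closed on the large disc (grip at crop (330,245)), with the disc's dotted rim peeking out on the −x side. The 46.4 mm width against 49 mm suggests a possible off-centre hold along x, so I'll zoom in.

```bash
python3 - <<'E'
from h import *
import cv2
s=bot.capture("scene"); im=s["color"][140:180,275:340]
im=cv2.convertScaleAbs(im,alpha=2.0,beta=10)
cv2.imwrite("pics/g2.png",cv2.resize(im,None,fx=12,fy=12,interpolation=cv2.INTER_NEAREST))
for P in [(572,173.5,3),(562.5,149,6.7),(581.5,149,6.7),(547.5,173.5,15),(547.5,173.5,3),(562.5,149,15),(572,149,15),(572,173.5,15)]: print(P,((w2p(s,np.array(P))-[275,140])*12).round())
E
```

```text
(572, 173.5, 3) [380. 250.]
(562.5, 149, 6.7) [393. 305.]
(581.5, 149, 6.7) [482. 280.]
(547.5, 173.5, 15) [264. 228.]
(547.5, 173.5, 3) [266. 282.]
(562.5, 149, 15) [392. 267.]
(572, 149, 15) [437. 255.]
(572, 173.5, 15) [379. 197.]
```

View pics/g2.png

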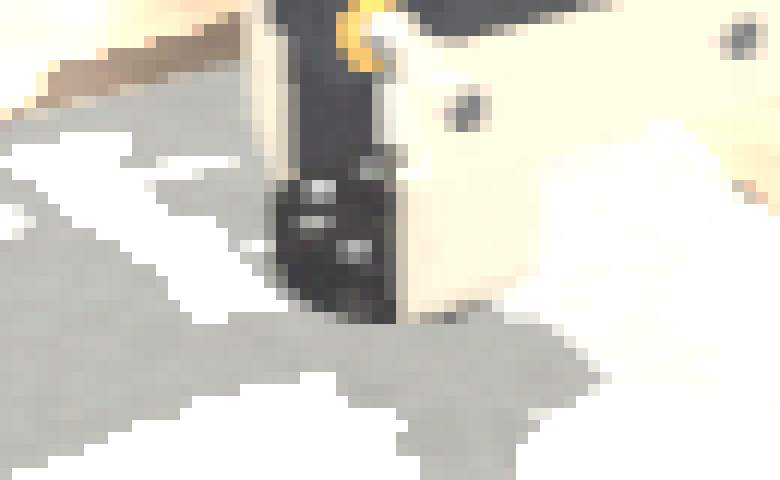

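Finger tip is seen at about (400,320) against (393,305) predicted, and the disc's left edge at 276 against about 256, so the disc sits only ~3 mm towards +x in the pads. That is a good hold. Lift and carry to the stand.

```bash
python3 -m crank '[[0,0,-0.02,0,0,0],[0,0,-0.05,0,0,0],[0,0,-0.05,0,0,0],[0,0,0,0,0,0]]'
python3 -m crank '[[0.0125,-0.0409,0,0,0,0],[0.0125,-0.0409,0,0,0,0],[0.0125,-0.0409,0,0,0,0],[0.0125,-0.0409,0,0,0,0],[0.0125,-0.0409,0,0,0,0]]'
python3 -m crank '[[0.0125,-0.0409,0,0,0,0],[0.0125,-0.0409,0,0,0,0],[0.0125,-0.0409,0,0,0,0],[0.0125,-0.0409,0,0,0,0],[0.0125,-0.0409,0,0,0,0]]'
python3 -m crank '[[0,0,0.05,0,0,0],[0,0,0.03,0,0,0],[0,0,0,0,0,0],[0,0,0,0,0,0]]'
```

```text
time: 4.68
tool_pos: [574.6, 174.0, 131.2]
tcp_rot: [3.14, 0.009, -3.141]
contact_force: [0.2, 0.8, -0.2]
grip_width: 46.5
finger_force: 29.9
time: 5.3
tool_pos: [508.4, -32.1, 125.6]
tcp_rot: [3.141, -0.002, -3.141]
contact_force: [0.8, 0.3, -0.4]
grip_width: 46.6
finger_force: 29.9
time: 5.92
tool_pos: [446.0, -236.4, 125.6]
tcp_rot: [3.14, -0.002, -3.141]
contact_force: [0.5, -0.6, 0.5]
grip_width: 46.1
finger_force: 29.9
time: 6.42
tool_pos: [447.6, -235.6, 47.2]
tcp_rot: [-3.141, 0.001, -3.141]
contact_force: [0.5, 0.2, -0.6]
grip_width: 46.7
finger_force: 29.9
```

```bash
python3 -m crank '[[0,0,0.015,0,0,0],[0,0,0.009,0,0,0],[0,0,0.002,0,0,0],[0,0,0,0,0,0],[0,0,0,0,0,0]]'
python3 -m crank '[[0,0,0,0,0,0],[0,0,0,0,0,0],[0,0,0,0,0,0],[0,0,0,0,0,0],[0,0,0,0,0,0]]' 100
python3 -m crank '[[0,0,0,0,0,0],[0,0,-0.03,0,0,0],[0,0,-0.05,0,0,0],[0,0,-0.05,0,0,0],[0,0,0,0,0,0]]'
python3 -m crank '[[-0.055,0.0,0,0,0,0],[-0.055,0.0,0,0,0,0],[0,0.05,0,0,0,0],[0,0.05,0,0,0,0],[0,0.05,0,0,0,0]]'
python3 -m crank '[[0,0.05,0,0,0,0],[0,0,0,0,0,0]]'
python3 - <<'E'
from h import *
import cv2
s=bot.capture("top"); cv2.imwrite("pics/p1.png",cv2.resize(s["color"][150:270,330:450],None,fx=5,fy=5,interpolation=cv2.INTER_CUBIC))
E
```

```text
time: 7.05
tool_pos: [447.3, -235.6, 20.7]
tcp_rot: [-3.141, 0.0, -3.141]
contact_force: [-0.4, -0.4, -0.5]
grip_width: 46.4
finger_force: 29.9
time: 7.68
tool_pos: [447.2, -235.5, 20.7]
tcp_rot: [3.142, 0.0, -3.141]
contact_force: [0.1, -0.0, 0.1]
grip_width: 89.7
finger_force: 0.0
time: 8.3
tool_pos: [449.1, -236.9, 154.5]
tcp_rot: [-3.137, 0.007, -3.141]
contact_force: [0.7, 0.3, -0.6]
grip_width: 92.0
finger_force: 0.0
time: 8.93
tool_pos: [556.4, -83.9, 148.9]
tcp_rot: [3.141, -0.003, 3.141]
contact_force: [0.6, 0.5, 0.7]
grip_width: 92.1
finger_force: 0.0
time: 9.18
tool_pos: [556.2, -32.1, 149.4]
tcp_rot: [3.14, -0.002, -3.137]
contact_force: [1.8, -0.6, -0.1]
grip_width: 91.9
finger_force: 0.0
```

View pics/p1.png

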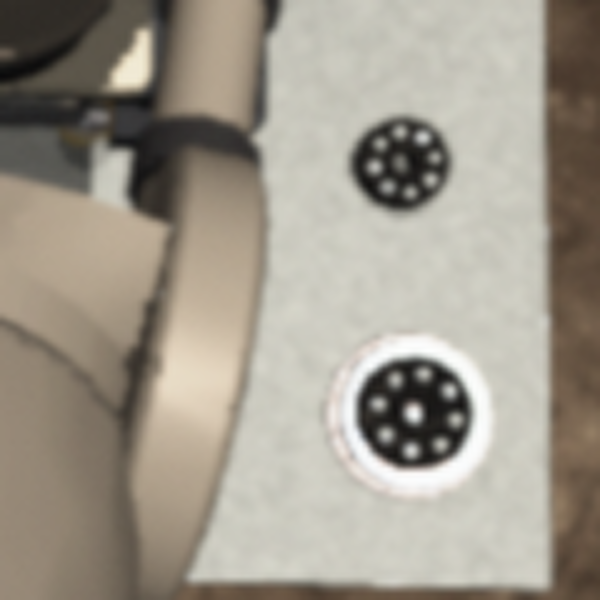

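The large disc lies centred on the white stand: disc centre (414.5,413), stand top about (418,413), with the small disc at (401,163.5) in the crop.

```bash
python3 - <<'E'
from h import *
c=bot.capture("top")
for x,y,z in[(414.5,413,29),(418,413,17),(401,163.5,15)]: print(p2w(c,330+x/5,150+y/5,z).round(1))
E
```

```text
[ 448.2 -232.8   29. ]
[ 449.1 -237.4   17. ]
[ 558.  -231.2   15. ]
```

The 64 mm stand top spans about 328–492 px, so its true centre is near (410,415) and the disc is within about 2 mm of it. Now the small disc.

```bash
python3 -m crank '[[0,-0.05,0,0,0,0],[0,-0.05,0,0,0,0],[0,-0.05,0,0,0,0],[0,-0.051,0,0,0,0],[0,0,0,0,0,0]]'
python3 -m crank '[[0,0,0.05,0,0,0],[0,0,0.05,0,0,0],[0,0,0.025,0,0,0],[0,0,0.0125,0,0,0],[0,0,0.005,0,0,0]]'
python3 -m crank '[[0,0,0,0,0,0],[0,0,0,0,0,0]]'
python3 -m crank '[[0,0,0,0,0,0],[0,0,0,0,0,0],[0,0,0,0,0,0],[0,0,0,0,0,0],[0,0,0,0,0,0]]' 0
python3 -m crank '[[0,0,0,0,0,0],[0,0,0,0,0,0],[0,0,0,0,0,0]]' 0
```

```text
time: 9.9
tool_pos: [556.0, -241.7, 149.7]
tcp_rot: [-3.141, -0.001, 3.135]
contact_force: [0.1, -0.1, 0.4]
grip_width: 91.6
finger_force: 0.0
time: 10.52
tool_pos: [557.1, -236.6, 7.9]
tcp_rot: [3.141, -0.0, 3.142]
contact_force: [-0.0, 0.1, 0.2]
grip_width: 91.7
finger_force: 0.0
time: 10.78
tool_pos: [557.9, -236.9, 9.4]
tcp_rot: [-3.141, 0.002, -3.141]
contact_force: [-0.1, -0.3, 0.4]
grip_width: 91.9
finger_force: 0.0
time: 11.4
tool_pos: [557.2, -236.5, 8.2]
tcp_rot: [3.141, -0.0, -3.141]
contact_force: [-0.5, 1.0, 0.5]
grip_width: 46.4
finger_force: 0.0
time: 11.78
tool_pos: [557.2, -236.5, 8.2]
tcp_rot: [3.141, -0.0, -3.141]
contact_force: [0.1, 0.0, -0.3]
grip_width: 37.7
finger_force: 30.0
```

```bash
python3 -m crank '[[0,0,-0.02,0,0,0],[0,0,-0.05,0,0,0],[0,0,-0.03,0,0,0],[0,0,0,0,0,0]]'
python3 -m crank '[[0.0367,0.0003,0,0,0,0],[0.0367,0.0003,0,0,0,0],[0.0366,0.0004,0,0,0,0],[0,0,0,0,0,0],[0,0,0,0,0,0]]'
python3 -m crank '[[0,0,0.04,0,0,0],[0,0,0.02,0,0,0],[0,0,0,0,0,0],[0,0,0,0,0,0]]'
```

```text
time: 12.28
tool_pos: [558.6, -237.3, 111.0]
tcp_rot: [-3.139, 0.005, -3.141]
contact_force: [-0.9, -1.0, 0.1]
grip_width: 37.9
finger_force: 30.0
time: 12.9
tool_pos: [447.6, -235.7, 107.8]
tcp_rot: [3.141, 0.0, 3.141]
contact_force: [0.3, -0.2, 0.2]
grip_width: 37.4
finger_force: 30.0
time: 13.4
tool_pos: [448.1, -235.8, 48.6]
tcp_rot: [-3.141, 0.001, -3.141]
contact_force: [0.1, -0.7, -0.8]
grip_width: 37.5
finger_force: 30.0
```

```bash
python3 -m crank '[[0,0,0.01,0,0,0],[0,0,0.0037,0,0,0],[0,0,0,0,0,0],[0,0,0,0,0,0]]'
python3 -m crank '[[0,0,0,0,0,0],[0,0,0,0,0,0],[0,0,0,0,0,0],[0,0,0,0,0,0],[0,0,0,0,0,0]]' 100
python3 -m crank '[[0,0,0,0,0,0],[0,0,-0.03,0,0,0],[0,0,-0.04,0,0,0],[0,0,-0.04,0,0,0],[0,0,0,0,0,0]]'
python3 -m crank '[[0.0013,0.0483,0,0,0,0],[0.0013,0.0483,0,0,0,0],[0.0013,0.0483,0,0,0,0],[0.0013,0.0483,0,0,0,0],[0.0013,0.0483,0,0,0,0]]'
python3 -m crank '[[0.0,0.0483,0,0,0,0],[0,0,0,0,0,0],[0,0,0,0,0,0]]'
python3 - <<'E'
from h import *
import cv2
s=bot.capture("top"); a=s["color"][175:265,360:450]; s2=bot.capture("scene"); b=s2["color"][150:240,230:320]
cv2.imwrite("pics/p2.png",cv2.resize(np.hstack([a,b]),None,fx=4.4,fy=4.4,interpolation=cv2.INTER_CUBIC))
E
```

```text
time: 13.9
tool_pos: [447.2, -235.5, 34.5]
tcp_rot: [3.142, 0.0, -3.141]
contact_force: [0.3, 0.5, 0.8]
grip_width: 37.4
finger_force: 30.0
time: 14.52
tool_pos: [447.2, -235.5, 34.5]
tcp_rot: [3.142, 0.0, -3.141]
contact_force: [0.3, -0.4, -0.0]
grip_width: 82.9
finger_force: 0.0
time: 15.15
tool_pos: [448.7, -236.6, 147.5]
tcp_rot: [-3.138, 0.005, -3.141]
contact_force: [0.6, 0.4, -0.5]
grip_width: 91.5
finger_force: 0.0
time: 15.78
tool_pos: [439.8, 7.5, 143.6]
tcp_rot: [3.141, -0.001, 3.142]
contact_force: [0.9, 0.5, 0.1]
grip_width: 91.7
finger_force: 0.0
time: 16.15
tool_pos: [440.3, 54.0, 143.9]
tcp_rot: [-3.141, -0.001, -3.141]
contact_force: [0.0, -0.9, 0.4]
grip_width: 91.6
finger_force: 0.0
```

View pics/p2.png

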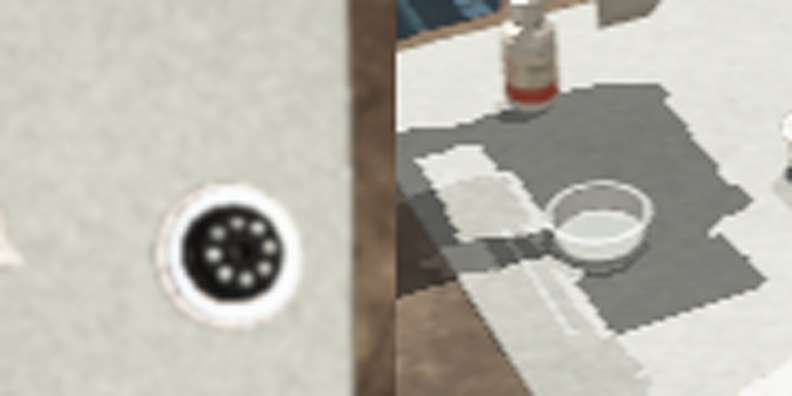

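Left: the small disc is concentric with the large one on the stand, the apparent 7 px offset being height parallax. Right: the dish's rim is at crop (599,215) and puts it at about (440,50), agreeing with the top measurement. Grasp the dish.

```bash
python3 -m crank '[[0,-0.002,0.05,0,0,0],[0,0,0.05,0,0,0],[0,0,0.02,0,0,0],[0,0,0.0095,0,0,0],[0,0,0.005,0,0,0]]'
python3 -m crank '[[0,0,0,0,0,0],[0,0,0,0,0,0]]'
python3 -m crank '[[0,0,0,0,0,0],[0,0,0,0,0,0],[0,0,0,0,0,0],[0,0,0,0,0,0],[0,0,0,0,0,0]]' 0
python3 -m crank '[[0,0,0,0,0,0],[0,0,0,0,0,0],[0,0,0,0,0,0]]' 0
python3 -m crank '[[0,0,-0.02,0,0,0],[0,0,-0.05,0,0,0],[0,0,-0.05,0,0,0],[0,0,0,0,0,0],[0,0,0,0,0,0]]'
python3 - <<'E'
from h import *
import cv2
s2=bot.capture("scene"); b=s2["color"][80:220,210:350]
cv2.imwrite("pics/p3.png",cv2.resize(b,None,fx=4.2,fy=4.2,interpolation=cv2.INTER_CUBIC))
E
```

```text
time: 16.88
tool_pos: [441.0, 51.6, 10.0]
tcp_rot: [3.142, 0.0, 3.14]
contact_force: [0.4, 0.6, 0.6]
grip_width: 92.2
finger_force: 0.0
time: 17.12
tool_pos: [441.2, 52.2, 10.7]
tcp_rot: [-3.142, 0.002, -3.141]
contact_force: [0.5, 1.1, -0.8]
grip_width: 91.7
finger_force: 0.0
time: 17.75
tool_pos: [440.6, 52.3, 10.0]
tcp_rot: [3.142, -0.0, -3.141]
contact_force: [-0.1, -1.1, 0.6]
grip_width: 46.4
finger_force: 17.6
time: 18.12
tool_pos: [440.6, 52.3, 10.0]
tcp_rot: [3.142, 0.0, -3.141]
contact_force: [0.2, 0.5, 0.2]
grip_width: 45.7
finger_force: 30.0
time: 18.75
tool_pos: [440.1, 52.3, 129.5]
tcp_rot: [3.141, -0.001, -3.141]
contact_force: [-0.2, 0.7, -0.8]
grip_width: 45.9
finger_force: 30.0
```

View pics/p3.png

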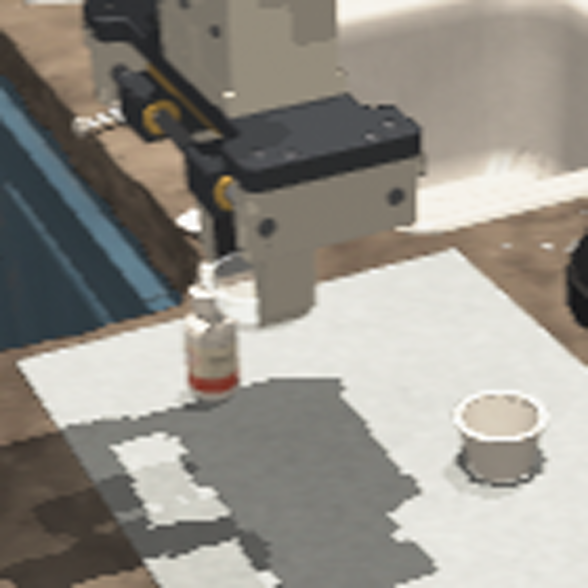

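The dish is held level; its left edge at 215 px matches the ~211 expected for a centred grip. Carry it to the stack (TCP 48 at placing).

```bash
python3 -m crank '[[-0.0017,-0.048,0,0,0,0],[-0.0017,-0.048,0,0,0,0],[-0.0017,-0.048,0,0,0,0],[-0.0017,-0.048,0,0,0,0],[0,-0.048,0,0,0,0]]'
python3 -m crank '[[0,-0.048,0,0,0,0],[0,0,0,0,0,0],[0,0,0.04,0,0,0],[0,0,0.025,0,0,0],[0,0,0,0,0,0]]'
python3 -m crank '[[0,0,0,0,0,0],[0,0,0,0,0,0]]'
```

```text
time: 19.42
tool_pos: [446.6, -188.9, 128.3]
tcp_rot: [3.14, -0.003, -3.141]
contact_force: [1.4, -0.1, 0.4]
grip_width: 46.0
finger_force: 30.0
time: 20.05
tool_pos: [445.8, -233.5, 62.5]
tcp_rot: [3.137, -0.005, -3.141]
contact_force: [0.9, -0.2, -0.3]
grip_width: 45.7
finger_force: 30.0
time: 20.3
tool_pos: [448.1, -235.8, 66.0]
tcp_rot: [-3.141, 0.001, -3.141]
contact_force: [-0.5, 0.2, -0.4]
grip_width: 45.7
finger_force: 30.0
```

```bash
python3 -m crank '[[0,0,0.01,0,0,0],[0,0,0.0068,0,0,0],[0,0,0,0,0,0],[0,0,0,0,0,0]]'
python3 -m crank '[[0,0,0,0,0,0],[0,0,0,0,0,0],[0,0,0,0,0,0],[0,0,0,0,0,0],[0,0,0,0,0,0]]' 100
python3 -m crank '[[0,0,0,0,0,0],[0,0,-0.03,0,0,0],[0,0,-0.04,0,0,0],[0,0,-0.04,0,0,0],[0,0,0,0,0,0]]'
python3 -m crank '[[-0.0187,0.047,0,0,0,0],[-0.0187,0.047,0,0,0,0],[-0.0187,0.047,0,0,0,0],[-0.0187,0.047,0,0,0,0],[-0.0187,0.047,0,0,0,0]]'
python3 -m crank '[[-0.0187,0.047,0,0,0,0],[0,0,0,0,0,0],[0,0,0,0,0,0]]'
python3 - <<'E'
from h import *
import cv2
s=bot.capture("top"); a=s["color"][175:265,360:450]; s2=bot.capture("scene"); b=s2["color"][140:230,280:370]
cv2.imwrite("pics/p4.png",cv2.resize(np.hstack([a,b]),None,fx=4.4,fy=4.4,interpolation=cv2.INTER_CUBIC))
E
```

```text
time: 20.8
tool_pos: [447.6, -235.5, 48.3]
tcp_rot: [3.141, 0.0, -3.142]
contact_force: [0.2, 1.7, 4.8]
grip_width: 45.7
finger_force: 30.0
time: 21.42
tool_pos: [447.5, -235.7, 48.1]
tcp_rot: [3.141, -0.0, -3.141]
contact_force: [0.0, -0.3, -0.0]
grip_width: 89.6
finger_force: 0.0
time: 22.05
tool_pos: [449.0, -236.8, 161.2]
tcp_rot: [-3.138, 0.005, -3.141]
contact_force: [1.3, -0.4, -0.3]
grip_width: 91.9
finger_force: 0.0
time: 22.68
tool_pos: [540.8, 0.9, 157.0]
tcp_rot: [3.141, -0.002, -3.141]
contact_force: [0.5, -0.4, 0.8]
grip_width: 91.8
finger_force: 0.0
time: 23.05
tool_pos: [558.9, 46.1, 157.1]
tcp_rot: [-3.141, -0.002, -3.141]
contact_force: [-0.3, 0.1, -0.5]
grip_width: 92.0
finger_force: 0.0
```

View pics/p4.png

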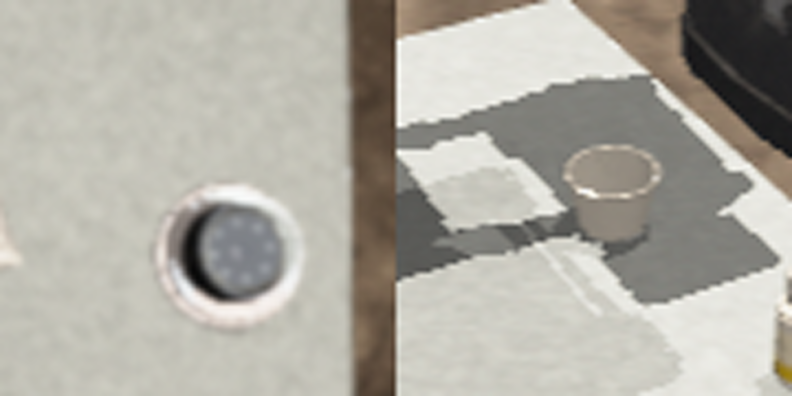

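Left: the dish sits on the small disc, inner floor centred about (241,250) over the dots. Right: the cup rim is at crop (612,172), under the gripper. Grasp the cup by its top 10 mm.

```bash
python3 -m crank '[[0,0,0.05,0,0,0],[0,0,0.05,0,0,0],[0,0,0.02,0,0,0],[0,0,0.0095,0,0,0],[0,0,0.005,0,0,0]]'
python3 -m crank '[[0,0,0,0,0,0],[0,0,0,0,0,0],[0,0,0,0,0,0]]'
python3 -m crank '[[0,0,0,0,0,0],[0,0,0,0,0,0],[0,0,0,0,0,0],[0,0,0,0,0,0],[0,0,0,0,0,0]]' 0
python3 -m crank '[[0,0,0,0,0,0],[0,0,0,0,0,0],[0,0,0,0,0,0]]' 0
python3 -m crank '[[0,0,-0.02,0,0,0],[0,0,-0.05,0,0,0],[0,0,-0.05,0,0,0],[0,0,0,0,0,0],[0,0,0,0,0,0]]'
python3 - <<'E'
from h import *
import cv2
s2=bot.capture("scene"); b=s2["color"][60:180,270:390]
cv2.imwrite("pics/p5.png",cv2.resize(b,None,fx=5,fy=5,interpolation=cv2.INTER_CUBIC))
E
```

```text
time: 23.78
tool_pos: [559.9, 45.6, 23.9]
tcp_rot: [-3.142, 0.001, 3.141]
contact_force: [0.4, -0.0, 0.7]
grip_width: 92.1
finger_force: 0.0
time: 24.15
tool_pos: [560.0, 46.3, 24.4]
tcp_rot: [3.142, 0.001, -3.141]
contact_force: [1.0, 0.6, 0.9]
grip_width: 92.2
finger_force: 0.0
time: 24.78
tool_pos: [559.6, 46.3, 23.7]
tcp_rot: [3.142, -0.0, -3.141]
contact_force: [-0.6, 0.1, 0.1]
grip_width: 46.1
finger_force: 0.0
time: 25.15
tool_pos: [559.6, 46.3, 23.7]
tcp_rot: [3.141, -0.0, -3.141]
contact_force: [0.5, 0.1, -0.8]
grip_width: 42.7
finger_force: 30.0
time: 25.78
tool_pos: [559.1, 46.3, 143.2]
tcp_rot: [3.141, -0.001, -3.141]
contact_force: [-1.2, -0.8, 0.1]
grip_width: 42.7
finger_force: 30.0
```

View pics/p5.png

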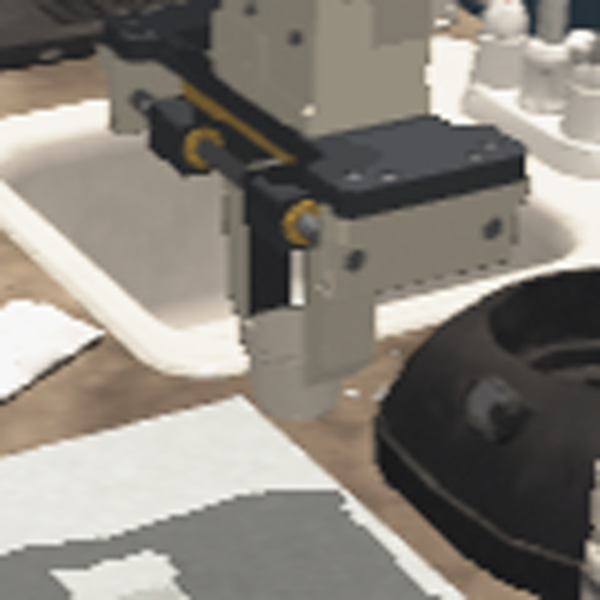

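The cup is held upright, foot at crop x 250–340, rim's left edge at 240, finger front 308–375. I'll compare with the projection of a centred cup to see the x offset.

```bash
python3 - <<'E'
from h import *
s=bot.capture("scene"); t=np.linspace(0,2*np.pi,90)
def circ(x,y,z,r):
    Q=np.array([(w2p(s,np.array([x+r*np.cos(a),y+r*np.sin(a),z]))-[270,60])*5 for a in t]); return Q.min(0).round(),Q.max(0).round()
for dx in(0,-7):
    print(dx,"foot",circ(559.1+dx,46.3,122.5,16),"rim",circ(559.1+dx,46.3,152.5,22.5))
for x in(544,549.6,568.6,574):
    print(x,[((w2p(s,np.array([x,y,143.2]))-[270,60])*5).round() for y in(25,12)])
# image evidence: column profile at rows of foot and finger
g=s["color"].astype(int).sum(2)
for r in(125,130,134,138,141): print(r,g[r,312:352].tolist())
E
```

```text
0 foot (array([252., 378.]), array([334., 417.])) rim (array([235., 301.]), array([353., 354.]))
-7 foot (array([236., 382.]), array([319., 421.])) rim (array([218., 305.]), array([337., 358.]))
544 [array([286., 381.]), array([303., 395.])]
549.6 [array([299., 378.]), array([316., 392.])]
568.6 [array([343., 366.]), array([360., 381.])]
574 [array([355., 363.]), array([372., 377.])]
125 [726, 727, 726, 724, 722, 635, 378, 416, 414, 390, 398, 404, 407, 409, 411, 412, 415, 417, 391, 355, 346, 346, 351, 360, 360, 357, 358, 359, 357, 358, 358, 359, 367, 626, 710, 702, 691, 681, 681, 663]
130 [724, 722, 722, 722, 722, 717, 614, 375, 394, 383, 368, 388, 408, 410, 414, 415, 414, 417, 383, 346, 346, 346, 355, 359, 357, 357, 358, 359, 357, 359, 357, 358, 350, 347, 343, 324, 406, 392, 285, 281]
134 [686, 661, 663, 661, 644, 634, 537, 410, 374, 384, 389, 392, 393, 395, 398, 401, 399, 402, 374, 346, 346, 343, 344, 339, 331, 333, 333, 333, 334, 355, 394, 404, 391, 385, 381, 376, 363, 279, 144, 116]
138 [352, 351, 356, 365, 365, 355, 346, 352, 363, 375, 386, 390, 392, 396, 400, 402, 401, 401, 401, 400, 400, 396, 393, 387, 377, 376, 422, 601, 657, 531, 384, 383, 386, 438, 454, 319, 110, 113, 111, 111]
141 [677, 673, 668, 668, 671, 677, 682, 708, 653, 417, 378, 393, 395, 396, 397, 401, 402, 405, 404, 404, 402, 396, 393, 383, 370, 373, 394, 404, 403, 401, 393, 376, 371, 300, 156, 108, 105, 106, 105, 101]
```

A centred cup projects to foot 252–334 with its bottom at 417, which matches what is seen, so the cup is centred. Carry it to the stack.

```bash
python3 -m crank '[[0.0186,-0.047,0,0,0,0],[0.0186,-0.047,0,0,0,0],[0.0186,-0.047,0,0,0,0],[0.0186,-0.047,0,0,0,0],[0.0186,-0.047,0,0,0,0]]'
python3 -m crank '[[0.0186,-0.047,0,0,0,0],[0,0,0,0,0,0],[0,0,0,0,0,0],[0,0,0.03,0,0,0],[0,0,0.025,0,0,0]]'
python3 -m crank '[[0,0,0,0,0,0],[0,0,0,0,0,0],[0,0,0,0,0,0]]'
```

```text
time: 26.5
tool_pos: [465.3, -189.8, 142.3]
tcp_rot: [3.14, -0.002, -3.141]
contact_force: [1.0, -0.0, -0.4]
grip_width: 42.4
finger_force: 30.0
time: 27.12
tool_pos: [448.4, -233.9, 87.6]
tcp_rot: [3.141, -0.0, -3.139]
contact_force: [0.1, -0.3, 0.1]
grip_width: 42.7
finger_force: 30.0
time: 27.5
tool_pos: [448.8, -235.7, 89.7]
tcp_rot: [-3.141, 0.002, -3.141]
contact_force: [-0.0, -0.3, -0.1]
grip_width: 42.4
finger_force: 30.0
```

```bash
python3 -m crank '[[0,0,0.008,0,0,0],[0,0,0.006,0,0,0],[0,0,0.004,0,0,0],[0,0,0,0,0,0],[0,0,0,0,0,0]]'
python3 -m crank '[[0,0,0.002,0,0,0],[0,0,0.001,0,0,0],[0,0,0,0,0,0],[0,0,0,0,0,0]]'
```

```text
time: 28.12
tool_pos: [448.1, -235.8, 70.7]
tcp_rot: [3.142, 0.0, -3.141]
contact_force: [0.1, 0.9, -0.2]
grip_width: 42.5
finger_force: 30.0
time: 28.62
tool_pos: [448.1, -235.7, 67.7]
tcp_rot: [3.142, 0.0, -3.141]
contact_force: [-0.6, 0.1, -0.2]
grip_width: 42.9
finger_force: 30.0
```

```bash
python3 -m crank '[[0,0,0.001,0,0,0],[0,0,0.001,0,0,0],[0,0,0,0,0,0],[0,0,0,0,0,0]]'
python3 -m crank '[[0,0,0.0007,0,0,0],[0,0,0,0,0,0],[0,0,0,0,0,0]]'
```

```text
time: 29.12
tool_pos: [448.1, -235.7, 65.7]
tcp_rot: [3.142, 0.0, -3.141]
contact_force: [0.2, 1.1, 0.1]
grip_width: 42.7
finger_force: 30.0
time: 29.5
tool_pos: [448.4, -235.8, 65.6]
tcp_rot: [-3.141, 0.001, -3.141]
contact_force: [-0.6, 0.0, 5.1]
grip_width: 42.8
finger_force: 30.0
```

Contact is felt (5 N) with the foot at about 45 mm, so the cup is seated. Release, retreat and check.

```bash
python3 -m crank '[[0,0,0,0,0,0],[0,0,0,0,0,0],[0,0,0,0,0,0],[0,0,0,0,0,0],[0,0,0,0,0,0]]' 100
python3 -m crank '[[0,0,0,0,0,0],[0,0,-0.03,0,0,0],[0,0,-0.04,0,0,0],[0,0,-0.04,0,0,0],[0,0,0,0,0,0]]'
python3 -m crank '[[-0.015,0.05,0,0,0,0],[-0.015,0.05,0,0,0,0],[-0.015,0.05,0,0,0,0],[-0.015,0.05,0,0,0,0],[-0.015,0.05,0,0,0,0]]'
python3 -m crank '[[0,0,0,0,0,0],[0,0,0,0,0,0],[0,0,0,0,0,0],[0,0,0,0,0,0]]'
python3 - <<'E'
from h import *
import cv2
s=bot.capture("top"); a=s["color"][175:265,360:450]; s2=bot.capture("scene"); b=cv2.resize(s2["color"][140:320,240:480],(240,180))
A=cv2.resize(a,(360,360),interpolation=cv2.INTER_CUBIC); B=cv2.resize(b,(440,330),interpolation=cv2.INTER_CUBIC); B=cv2.copyMakeBorder(B,0,30,0,0,cv2.BORDER_CONSTANT)
cv2.imwrite("pics/p6.png",np.hstack([A,B]))
E
```

```text
time: 30.12
tool_pos: [448.1, -235.7, 64.9]
tcp_rot: [3.141, -0.0, -3.141]
contact_force: [0.1, 0.0, 0.1]
grip_width: 88.1
finger_force: 0.0
time: 30.75
tool_pos: [449.5, -236.8, 178.0]
tcp_rot: [-3.138, 0.005, -3.141]
contact_force: [0.9, -0.1, 0.1]
grip_width: 92.0
finger_force: 0.0
time: 31.38
tool_pos: [522.8, 16.0, 173.9]
tcp_rot: [3.141, -0.002, -3.142]
contact_force: [0.8, 0.1, -0.2]
grip_width: 92.0
finger_force: 0.0
time: 31.88
tool_pos: [522.9, 13.2, 174.9]
tcp_rot: [3.142, -0.0, 3.14]
contact_force: [-0.6, -0.6, -0.4]
grip_width: 91.8
finger_force: 0.0
```

View pics/p6.png

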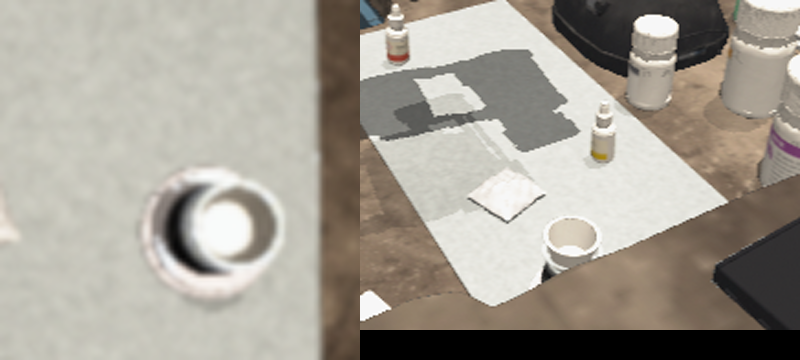

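The cup stands upright in the dish. Its rim centre at top pixel (418.3,231.8) is what a point 75 mm up above the disc centre should give, and both droppers and the sachet are in place. I'll hand it in.

```bash
python3 -c "
from plant import bot
print(bot.close_job())"
```

```text
the job is handed in; nothing more can be done
None
```

The large disc, small disc, dish and cup are stacked straight on the stand and released, with the bottles and sachet undisturbed; I handed the job in at about 32 s, and the hand-in gave no verdict.

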